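# Reload the specimen cells and cover them

## Robot

A 6-joint arm with a two-finger parallel gripper is mounted at the origin on the work surface. World frame = base frame: x ahead of the robot, y to its left, z up, the work surface at z = 0. Lengths are in m, angles in rad, forces in N, time in s.
With the tool pointing down it reaches from about 0.35 to 0.85 m from the base axis. Payload 8.1 kg.
Tool frame: the origin (TCP) lies at the very end of the fingers, on their centre line; the grasp point (between the pads) lies robot.hold_point_z behind it (robot.hold_point_z is the distance from the TCP to the grasp point, in m); z points along the fingers, y is the direction in which the jaws open and shut (so a half turn about z gives the same grasp; the last joint's range is limited). The gripper opens to 93 mm and grips with 3 to 60 N. Pads are 15 mm wide; open, the fingers measure 128 mm over their backs; the gripper's body (75 mm by 188 mm) begins 65 mm behind the grasp point.
Start: joints at [1.062, 0.13, 1.488, -0, 1.523, -0.085], TCP at [0.247, 0.547, 0.219] pointing down, gripper open.
Joint ranges: [-2.96, 2.96], [-0.89, 2.26], [0.02, 2.5], [-1.34, 4.48], [0, 2.73], [-2.66, 2.66]. Speed limits (rad/s): [2.39, 2.39, 2.79, 3.14, 3.14, 3.14].

## Interface

Orientations are given as a rotation vector (axis times angle).
In Python, from plant import robot, cams gives the robot as it stands. The module is installed in compiled form; this text tells all that it offers.
- The arm moves only by the tool step_arm, never from a script. Its argument "deltas" is a list of rows, each an object with "offset": the shift along the tool's x, y, z in cm, a list of three; "roll": the turn about the tool's z in rad. In form: [{"offset": [x, y, z], "roll": roll}, ...]. A call has 1 to 12 rows; each row shifts and turns the commanded pose from where the row before left it, along the tool's axes as they then stand; what a row does not reach is not made up. A row lasts 1/8 s, in which the tool goes at most 62.5 mm and 10.7 degrees, less where a joint would pass 70% of its speed; a pose out of reach is approached as far as the arm can. A call with a gripper value outside its range is refused whole. "fingers" is the finger opening in cm, from 0 to 9.3, set as the call begins (left out, the last holds). The fingers move at their own pace and stop on an object; "grip_force" is the grip in N (left out, the last holds). Time passes only in rows, so rows that do not move let the fingers close. It gives the time, the measured TCP pose, the force and the opening at its end, in the units of the state.
- robot.read_state(): the state, without advancing time (a new reading comes with each control period).
- cams.read_camera(name): name is "scene" or "top"; returns a dict with "pixels" (400x640x3 uint8, red, green, blue), "fx", "fy", "cx", "cy" (pixels), "extrinsics" (4x4, takes a point from world to camera coordinates). Camera axes: x right, y down, z forward; pixel columns grow to the right and rows downward; lengths in m; the calibration is good to about 2 mm. A picture is of the moment at which its call begins. There is no depth.
- robot.close_job(): hands the job in, once; it reports no verdict.
Trained networks look in a picture, given as the dict that the camera call returned (one of the last four; its "shot" number tells which), for a name from the list of things; names that differ only in an ending like _2 or _b are one class to them, and where a whole thing is asked for, a point or a joint stands for the part that bears it (a point fixed in the world has none). Each returns a list of dicts, best first, with "score" (0 to 1); they miss things now and then, are a little off and sometimes report something else, mostly with a low value. They report only what shows in the picture. A call takes as long as a camera call. They do not tell look-alikes from the thing itself.
- cams.boxes_of(picture, thing): "xy" ([column, row] in pixels, amid what is visible of it).
- cams.silhouettes(picture, thing): "mask" (400x640 bool, what is visible of it) and "xy" ([column, row] in pixels, amid what is visible of it).
- cams.pinpoint(picture, thing): "xy" ([column, row] in pixels: a listed point, or the origin of a listed thing).
The state is a dict: "t": time; "q": joint angles; "dq": joint speeds; "joint_torque": joint torques, N m; "tool_pos": TCP position; "orientation": TCP orientation; "force": force on the tool from outside, world axes, zero at the start; "wrist_torque": the same for the moment, N m; "opening": finger opening in m.
Only numpy, scipy, OpenCV 4.12 (cv2) and the standard library are available. Lean on these libraries where they do the work, as an engineer would, in place of code of your own. Each camera call takes 0.05 s, during which the arm holds its last target. There are 200 camera calls.

## Task

One cell on the bench is still closed over a tested specimen: open it and stand the tested specimen in the steel dish. In the end every cell on the bench must hold a fresh specimen (a brass can with a stem on top) from the packed crate, standing upright on its floor, and have one of the loose covers sitting fully down on its rim, centred and level. Leave fresh specimens that are not needed and the plain cans standing in the crate, keep the cells upright on the bench, and do not tip over the specimens or the small weights.

Things in the scene. Friction and masses are not known exactly. Their poses are not given: they have to be found in the camera images.
- crate: low open plywood crate fixed to the bench, 183 x 126 x 46 mm (its x, y, z), walls and floor 6 mm; origin at the centre of its underside, x along its long side. It holds six brass cans of 56 mm diameter, packed 3 along x by 2 along y at 57 mm spacing, so neighbours and walls all but touch them. Three of them, in any of the six places, are specimens (with a stem), three are plain cans
- spec1_c (a point): specimen: upright brass can 56 mm in diameter, 58 mm high, about 0.3 kg, with a smooth upright steel stem on the middle of its top, 24 mm in diameter and 34 mm tall, to lift it by (92 mm high in all). The point is on its axis, 46 mm above its underside; z is up its axis. At the start it stands in the crate
- spec2_c (a point): specimen: upright brass can 56 mm in diameter, 58 mm high, about 0.3 kg, with a smooth upright steel stem on the middle of its top, 24 mm in diameter and 34 mm tall, to lift it by (92 mm high in all). The point is on its axis, 46 mm above its underside; z is up its axis. At the start it stands in the crate
- spec3_c (a point): specimen: upright brass can 56 mm in diameter, 58 mm high, about 0.3 kg, with a smooth upright steel stem on the middle of its top, 24 mm in diameter and 34 mm tall, to lift it by (92 mm high in all). The point is on its axis, 46 mm above its underside; z is up its axis. At the start it stands in the crate
- blank1_c (a point): plain flat-topped brass can without stem, 56 mm in diameter, 60 mm high, standing in the crate and staying there. The point is on its axis 29 mm above its underside; z is up its axis
- blank2_c (a point): plain flat-topped brass can without stem, 56 mm in diameter, 60 mm high, standing in the crate and staying there. The point is on its axis 29 mm above its underside; z is up its axis
- blank3_c (a point): plain flat-topped brass can without stem, 56 mm in diameter, 60 mm high, standing in the crate and staying there. The point is on its axis 29 mm above its underside; z is up its axis
- old_c (a point): the tested specimen: same shape and size as the fresh specimens (can 56 x 58 mm, stem 24 x 34 mm on top), standing at the start on the floor of the closed cell, under its cover, up to 12 mm off the cell's axis. The point is on its axis, 46 mm above its underside; z is up its axis
- dish: low round steel dish fixed to the bench, 116 mm across, 22 mm high, wall and floor 4 mm, empty at the start, for the tested specimen; origin at the centre of its underside
- cellA_rim (a point): closed at the start by cover1, with the tested specimen in it; always there. A round aluminium cell (straight pot) standing loose on the bench: 112 mm outer diameter, 102 mm inner diameter, wall 5 mm, 112 mm high, inner floor 5 mm above its underside, 0.8 kg. The point is the centre of its mouth, level with the top of the rim; z is up its axis. Open the fingers only partly inside it
- cellB_rim (a point): open and empty at the start; may be absent. A round aluminium cell (straight pot) standing loose on the bench: 112 mm outer diameter, 102 mm inner diameter, wall 5 mm, 112 mm high, inner floor 5 mm above its underside, 0.8 kg. The point is the centre of its mouth, level with the top of the rim; z is up its axis. Open the fingers only partly inside it
- cellC_rim (a point): open and empty at the start; may be absent. A round aluminium cell (straight pot) standing loose on the bench: 112 mm outer diameter, 102 mm inner diameter, wall 5 mm, 112 mm high, inner floor 5 mm above its underside, 0.8 kg. The point is the centre of its mouth, level with the top of the rim; z is up its axis. Open the fingers only partly inside it
- cover1_c (a point): loose steel cover, 0.3 kg: flange 120 mm across, 6 mm thick; below it a spigot 92 mm across, 8 mm deep, that enters any cell's mouth with 5 mm to spare all round; above it a black knob 26 mm across, 34 mm tall. Starts seated on cellA. The point is on its axis, 24 mm above the spigot's underside, 16 mm above the flange's underside (which lies on the rim when seated); z is up through the knob
- cover2_c (a point): loose steel cover, 0.3 kg: flange 120 mm across, 6 mm thick; below it a spigot 92 mm across, 8 mm deep, that enters any cell's mouth with 5 mm to spare all round; above it a black knob 26 mm across, 34 mm tall. Starts on the bench, knob up. The point is on its axis, 24 mm above the spigot's underside, 16 mm above the flange's underside (which lies on the rim when seated); z is up through the knob
- cover3_c (a point): loose steel cover, 0.3 kg: flange 120 mm across, 6 mm thick; below it a spigot 92 mm across, 8 mm deep, that enters any cell's mouth with 5 mm to spare all round; above it a black knob 26 mm across, 34 mm tall. Starts on the bench, knob up. The point is on its axis, 24 mm above the spigot's underside, 16 mm above the flange's underside (which lies on the rim when seated); z is up through the knob
- weight1: small steel balance weight, 44 mm in diameter and 34 mm high with its little knob, bystander standing between the cells and covers; origin at the centre of its underside, z up
- weight2: small brass balance weight, 44 mm in diameter and 42 mm high with its little knob, bystander standing between the cells and covers; origin at the centre of its underside, z up
Not all that is in view belongs to the job. Leave any purple look-alike of the part that bears cellA_rim alone.

How it is judged:
At the end, for the whole second after the job is handed in: Tested specimen upright in the dish. Each cell present is upright on the bench, a fresh specimen upright on its floor, one cover seated: centred within 8 mm, flange on the rim within 3.5 mm, level within 0.04 rad. Unused specimens and plain cans stand in the crate (((horizontal distance between spec1_c and cellA_rim below 0.03 m and z of spec1_c in the frame of cellA_rim below -0.053 m and angle between spec1_c's own z axis and vertical below 0.15 rad) or (horizontal distance between spec2_c and cellA_rim below 0.03 m and z of spec2_c in the frame of cellA_rim below -0.053 m and angle between spec2_c's own z axis and vertical below 0.15 rad) or (horizontal distance between spec3_c and cellA_rim below 0.03 m and z of spec3_c in the frame of cellA_rim below -0.053 m and angle between spec3_c's own z axis and vertical below 0.15 rad)) and ((horizontal distance between cover1_c and cellA_rim below 0.008 m and z of cover1_c in the frame of cellA_rim between 0.0125 and 0.0195 m and angle between the z axis of cover1_c and the z axis of cellA_rim, either way round below 0.04 rad and angle between cover1_c's own z axis and vertical below 0.06 rad) or (horizontal distance between cover2_c and cellA_rim below 0.008 m and z of cover2_c in the frame of cellA_rim between 0.0125 and 0.0195 m and angle between the z axis of cover2_c and the z axis of cellA_rim, either way round below 0.04 rad and angle between cover2_c's own z axis and vertical below 0.06 rad) or (horizontal distance between cover3_c and cellA_rim below 0.008 m and z of cover3_c in the frame of cellA_rim between 0.0125 and 0.0195 m and angle between the z axis of cover3_c and the z axis of cellA_rim, either way round below 0.04 rad and angle between cover3_c's own z axis and vertical below 0.06 rad)) and height (world z) of each of cellA_rim, cellB_rim, cellC_rim below 0.118 m and angle between each of cellA_rim, cellB_rim, cellC_rim's own z axis and vertical below 0.04 rad and ((horizontal distance between spec1_c and cellB_rim below 0.03 m and z of spec1_c in the frame of cellB_rim below -0.053 m and angle between spec1_c's own z axis and vertical below 0.15 rad) or (horizontal distance between spec2_c and cellB_rim below 0.03 m and z of spec2_c in the frame of cellB_rim below -0.053 m and angle between spec2_c's own z axis and vertical below 0.15 rad) or (horizontal distance between spec3_c and cellB_rim below 0.03 m and z of spec3_c in the frame of cellB_rim below -0.053 m and angle between spec3_c's own z axis and vertical below 0.15 rad)) and ((horizontal distance between cover1_c and cellB_rim below 0.008 m and z of cover1_c in the frame of cellB_rim between 0.0125 and 0.0195 m and angle between the z axis of cover1_c and the z axis of cellB_rim, either way round below 0.04 rad and angle between cover1_c's own z axis and vertical below 0.06 rad) or (horizontal distance between cover2_c and cellB_rim below 0.008 m and z of cover2_c in the frame of cellB_rim between 0.0125 and 0.0195 m and angle between the z axis of cover2_c and the z axis of cellB_rim, either way round below 0.04 rad and angle between cover2_c's own z axis and vertical below 0.06 rad) or (horizontal distance between cover3_c and cellB_rim below 0.008 m and z of cover3_c in the frame of cellB_rim between 0.0125 and 0.0195 m and angle between the z axis of cover3_c and the z axis of cellB_rim, either way round below 0.04 rad and angle between cover3_c's own z axis and vertical below 0.06 rad)) and ((horizontal distance between spec1_c and cellC_rim below 0.03 m and z of spec1_c in the frame of cellC_rim below -0.053 m and angle between spec1_c's own z axis and vertical below 0.15 rad) or (horizontal distance between spec2_c and cellC_rim below 0.03 m and z of spec2_c in the frame of cellC_rim below -0.053 m and angle between spec2_c's own z axis and vertical below 0.15 rad) or (horizontal distance between spec3_c and cellC_rim below 0.03 m and z of spec3_c in the frame of cellC_rim below -0.053 m and angle between spec3_c's own z axis and vertical below 0.15 rad)) and ((horizontal distance between cover1_c and cellC_rim below 0.008 m and z of cover1_c in the frame of cellC_rim between 0.0125 and 0.0195 m and angle between the z axis of cover1_c and the z axis of cellC_rim, either way round below 0.04 rad and angle between cover1_c's own z axis and vertical below 0.06 rad) or (horizontal distance between cover2_c and cellC_rim below 0.008 m and z of cover2_c in the frame of cellC_rim between 0.0125 and 0.0195 m and angle between the z axis of cover2_c and the z axis of cellC_rim, either way round below 0.04 rad and angle between cover2_c's own z axis and vertical below 0.06 rad) or (horizontal distance between cover3_c and cellC_rim below 0.008 m and z of cover3_c in the frame of cellC_rim between 0.0125 and 0.0195 m and angle between the z axis of cover3_c and the z axis of cellC_rim, either way round below 0.04 rad and angle between cover3_c's own z axis and vertical below 0.06 rad)) and ((x of spec1_c in the frame of crate between -0.09 and 0.09 m and y of spec1_c in the frame of crate between -0.062 and 0.062 m and height (world z) of spec1_c below 0.06 m and angle between spec1_c's own z axis and vertical below 0.15 rad) or (horizontal distance between spec1_c and cellA_rim below 0.03 m and z of spec1_c in the frame of cellA_rim below -0.053 m and angle between spec1_c's own z axis and vertical below 0.15 rad) or (horizontal distance between spec1_c and cellB_rim below 0.03 m and z of spec1_c in the frame of cellB_rim below -0.053 m and angle between spec1_c's own z axis and vertical below 0.15 rad) or (horizontal distance between spec1_c and cellC_rim below 0.03 m and z of spec1_c in the frame of cellC_rim below -0.053 m and angle between spec1_c's own z axis and vertical below 0.15 rad)) and x of blank1_c in the frame of crate between -0.09 and 0.09 m and y of blank1_c in the frame of crate between -0.062 and 0.062 m and height (world z) of each of blank1_c, blank2_c, blank3_c below 0.043 m and angle between each of blank1_c, blank2_c, blank3_c, old_c's own z axis and vertical below 0.15 rad and ((x of spec2_c in the frame of crate between -0.09 and 0.09 m and y of spec2_c in the frame of crate between -0.062 and 0.062 m and height (world z) of spec2_c below 0.06 m and angle between spec2_c's own z axis and vertical below 0.15 rad) or (horizontal distance between spec2_c and cellA_rim below 0.03 m and z of spec2_c in the frame of cellA_rim below -0.053 m and angle between spec2_c's own z axis and vertical below 0.15 rad) or (horizontal distance between spec2_c and cellB_rim below 0.03 m and z of spec2_c in the frame of cellB_rim below -0.053 m and angle between spec2_c's own z axis and vertical below 0.15 rad) or (horizontal distance between spec2_c and cellC_rim below 0.03 m and z of spec2_c in the frame of cellC_rim below -0.053 m and angle between spec2_c's own z axis and vertical below 0.15 rad)) and x of blank2_c in the frame of crate between -0.09 and 0.09 m and y of blank2_c in the frame of crate between -0.062 and 0.062 m and ((x of spec3_c in the frame of crate between -0.09 and 0.09 m and y of spec3_c in the frame of crate between -0.062 and 0.062 m and height (world z) of spec3_c below 0.06 m and angle between spec3_c's own z axis and vertical below 0.15 rad) or (horizontal distance between spec3_c and cellA_rim below 0.03 m and z of spec3_c in the frame of cellA_rim below -0.053 m and angle between spec3_c's own z axis and vertical below 0.15 rad) or (horizontal distance between spec3_c and cellB_rim below 0.03 m and z of spec3_c in the frame of cellB_rim below -0.053 m and angle between spec3_c's own z axis and vertical below 0.15 rad) or (horizontal distance between spec3_c and cellC_rim below 0.03 m and z of spec3_c in the frame of cellC_rim below -0.053 m and angle between spec3_c's own z axis and vertical below 0.15 rad)) and x of blank3_c in the frame of crate between -0.09 and 0.09 m and y of blank3_c in the frame of crate between -0.062 and 0.062 m and horizontal distance between old_c and dish below 0.035 m and height (world z) of old_c below 0.06 m); the robot touches nothing.
It fails at once if a specimen is tipped over (angle between any of spec1_c, spec2_c, spec3_c, old_c's own z axis and vertical above 0.8 rad).
It fails at once if a plain can is lifted out of the crate (height (world z) of any of blank1_c, blank2_c, blank3_c above 0.085 m).
It fails at once if a cell is knocked over (angle between any of cellA_rim, cellB_rim, cellC_rim's own z axis and vertical above 0.6 rad).
It fails at once if a small weight is tipped over (angle between any of weight1, weight2's own z axis and vertical above 0.8 rad).
Of cellB, cellC only 1 to 2 are there at a start; the rules pass over those that are not, and their reading is None.
At some moment in a run one of cellA, cellB, cellC, cover1, cover2, cover3 may be knocked a few centimetres aside while the robot is not near it.
It also fails if it takes over 210 s, if anything falls off the work surface, if the arm or the gripper's body presses on something with over 40 N, if the wrist force passes 120 N, or if a joint passes its speed limit or range.

## Working session

There is one attempt and no reset: what is moved stays moved. The work goes in short steps, Python scripts to look and compute and a tool call to move; the robot and the scene stay as the last step left them, time stands still between calls to the robot, and variables do not carry over. Pictures are saved under pics/ and viewed, about 12 in all and at most 16, crops included, and the job is handed in when it is done.

Besides the shell and the picture viewer there is one more tool, called after "Request:" as name(argument=value, ...) on one line, values as JSON. step_arm: Moves the arm, as the interface text tells. Its arguments: {"type":"object","properties":{"deltas":{"type":"array"},"fingers":{"type":"number"},"grip_force":{"type":"number"}},"required":["deltas"]}

```bash
mkdir -p pics
cat > h.py <<'E'
import numpy as np, cv2
from plant import robot, cams
from scipy.spatial.transform import Rotation as R
def ray(p,xy,z):
    E=np.array(p["extrinsics"]); Rm=E[:3,:3]; o=-Rm.T@E[:3,3]
    d=Rm.T@np.array([(xy[0]-p["cx"])/p["fx"],(xy[1]-p["cy"])/p["fy"],1.])
    return o+d*(z-o[2])/d[2]
def proj(p,X):
    E=np.array(p["extrinsics"]); c=E[:3,:3]@np.array(X)+E[:3,3]
    return np.array([p["fx"]*c[0]/c[2]+p["cx"],p["fy"]*c[1]/c[2]+p["cy"]])
def save(p,n,crop=None,s=1):
    im=p["pixels"][:,:,::-1]
    if crop: im=im[crop[1]:crop[3],crop[0]:crop[2]]
    cv2.imwrite("pics/"+n,cv2.resize(im,None,fx=s,fy=s,interpolation=cv2.INTER_CUBIC))
def st():
    s=robot.read_state(); print("t",round(s["t"],2),"pos",np.round(s["tool_pos"],4),"rv",np.round(s["orientation"],3),"F",np.round(s["force"],1),"open",round(s["opening"],4),"q",np.round(s["q"],3))
    print("toolR\n",np.round(R.from_rotvec(s["orientation"]).as_matrix(),3))
    return s
E
python3 - <<'E'
from h import *
st(); print(robot.hold_point_z)
P={n:cams.read_camera(n) for n in("scene","top")}
H=dict(spec1_c=.052,blank1_c=.035,cellA_rim=.112,cover1_c=.024,dish=0,crate=0,weight1=0,weight2=0)
for n,p in P.items():
    save(p,n+"0.png",s=1.25)
    E=np.array(p["extrinsics"]);print(n,"cam at",np.round(-E[:3,:3].T@E[:3,3],3),p["fx"])
    for k,z in H.items():
        for r in cams.pinpoint(p,k): 
            if r["score"]>.2: print(n,k,round(r["score"],2),np.round(r["xy"],1),np.round(ray(p,r["xy"],z)[:2],4), np.round(ray(p,r["xy"],.128)[:2],4) if k=="cover1_c" else "")
E
```

```text
t 0.0 pos [0.2464 0.5464 0.2176] rv [-6.610e-01 -3.071e+00  3.000e-03] F [ 0.7 -0.3  0.2] open 0.0927 q [ 1.062  0.131  1.489  0.     1.523 -0.085]
toolR
 [[-0.912  0.411 -0.001]
 [ 0.411  0.912 -0.002]
 [ 0.    -0.002 -1.   ]]
0.0188
scene cam at [ 1.058 -0.329  0.827] 461.73495966990447
scene spec1_c 0.95 [398.8 169.6] [0.4309 0.3211] 
scene blank1_c 0.83 [403.9 193.4] [0.4924 0.2899] 
scene blank1_c 0.35 [438.4 194.5] [0.5399 0.3598] 
scene cellA_rim 0.6 [170.5 192.8] [ 0.276  -0.2077] 
scene cover1_c 0.56 [209.6 320.7] [ 0.5599 -0.251 ] [ 0.6245 -0.2612]
scene dish 0.67 [268.1 252.7] [ 0.4544 -0.0688] 
scene dish 0.4 [430.9 183.6] [0.4761 0.4015] 
scene crate 0.86 [415.2 196. ] [0.4899 0.3358] 
scene weight1 0.87 [248.6 298.8] [ 0.5403 -0.1601] 
scene weight1 0.78 [324.4 263.6] [0.5472 0.0228] 
scene weight2 0.87 [248.6 298.8] [ 0.5403 -0.1601] 
scene weight2 0.78 [324.4 263.6] [0.5472 0.0228] 
top cam at [0.282 0.063 1.34 ] 460.729888287135
top spec1_c 0.72 [237.3 208.2] [0.4427 0.3039] 
top spec1_c 0.64 [371.6 204.6] [ 0.4474 -0.0747] 
top blank1_c 0.6 [232.8 190.1] [0.4974 0.3206] 
top blank1_c 0.55 [240.2 193. ] [0.4887 0.2993] 
top cellA_rim 0.91 [428.  266.4] [ 0.2733 -0.212 ] 
top cover1_c 0.67 [443.9 133. ] [ 0.6604 -0.2968] [ 0.6305 -0.2684]
top cover1_c 0.24 [239.2 195.9] [0.482  0.3041] [0.4661 0.285 ]
top dish 0.77 [372.6 205.5] [ 0.4514 -0.0831] 
top crate 0.68 [233.8 194.2] [0.4909 0.3244] 
top weight1 0.76 [397.  177.1] [ 0.535  -0.1578] 
top weight1 0.5 [338.4 172.1] [0.5526 0.0152] 
top weight2 0.76 [397.  177.1] [ 0.535  -0.1578] 
top weight2 0.5 [338.4 172.1] [0.5526 0.0152]
```

View pics/scene0.png

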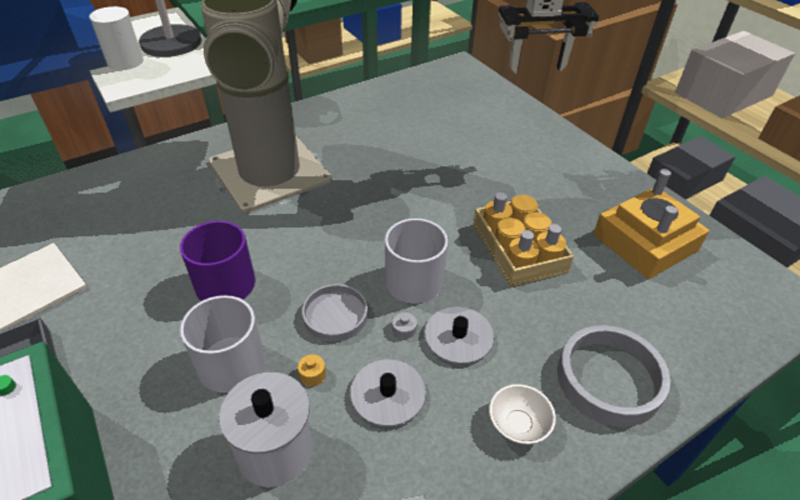

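View pics/top0.png

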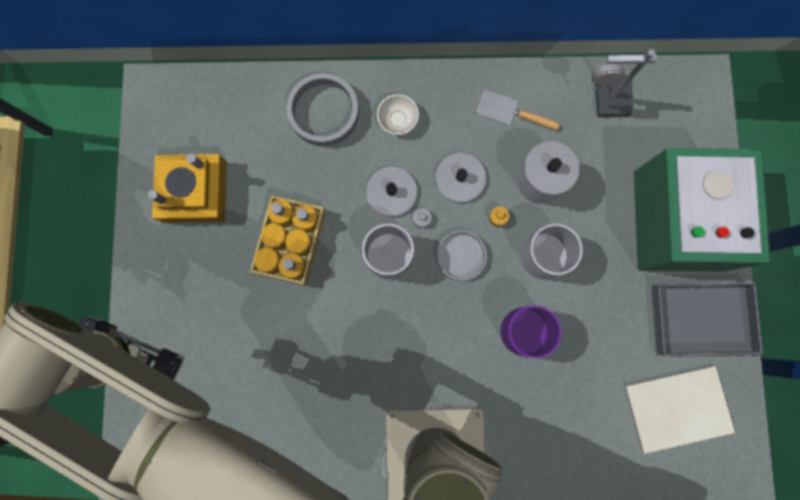

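The pictures show closed cell A (top view ~(553,166)), open cells at (388,249) and (556,249), and the purple decoy at (531,331). The covers are at (391,190) and (461,176), the dish at (461,255), and the crate stems at (281,208), (302,214) and (289,265), all in 1.25x pixels. Next I'll refine these with circle fits in both views.

```bash
cat >> h.py <<'E'
TH=np.linspace(0,2*np.pi,120,endpoint=False)
def grad(p):
    g=cv2.GaussianBlur(cv2.cvtColor(p["pixels"],cv2.COLOR_RGB2LAB).astype(np.float32),(0,0),.9)
    return np.sqrt(sum(cv2.Sobel(g[:,:,i],-1,1,0)**2+cv2.Sobel(g[:,:,i],-1,0,1)**2 for i in range(3)))
def fit(pics,xy,circ,rad=.02):
    """grid search of centre maximising edge strength on circles (r,z) in all views"""
    G=[(p,np.minimum(grad(p),150)) for p in pics]
    def sc(x,y):
        s=0
        for p,g in G:
            E=np.array(p["extrinsics"])
            for r,z in circ:
                X=np.c_[x+r*np.cos(TH),y+r*np.sin(TH),np.full(120,z)]@E[:3,:3].T+E[:3,3]
                u=(p["fx"]*X[:,0]/X[:,2]+p["cx"]).astype(np.float32);v=(p["fy"]*X[:,1]/X[:,2]+p["cy"]).astype(np.float32)
                s+=cv2.remap(g,u[None],v[None],cv2.INTER_LINEAR).mean()
        return s/len(G)/len(circ)
    c=np.array(xy,float)
    for step,w in((.003,rad),(.001,.003),(.0004,.001)):
        k=np.arange(-w,w+1e-9,step); c=max((sc(c[0]+a,c[1]+b),c[0]+a,c[1]+b) for a in k for b in k)[1:]
        c=np.array(c)
    return c,sc(*c)
CELL=[(.056,.112),(.051,.112)]
COV=lambda z0:[(.060,z0+.014),(.013,z0+.048)]   # z0 = spigot underside height
STEM=lambda z0:[(.012,z0+.092)]
DISH=[(.058,.022),(.054,.022)]
E
cat > look.py <<'E'
from h import *
P={n:cams.read_camera(n) for n in("top","scene")}
t=P["top"]; px=lambda a,b,z: ray(t,(a/1.25,b/1.25),z)[:2]
J=dict(A_cover=(px(553,168,.12),COV(.104)),cellB=(px(388,249,.112),CELL),cellC=(px(556,249,.112),CELL),
 cov2=(px(391,190,.014),COV(0)),cov3=(px(461,176,.014),COV(0)),dish=(px(461,255,.022),DISH),
 st1=(px(281,208,.098),STEM(.006)),st2=(px(302,214,.098),STEM(.006)),st3=(px(289,265,.098),STEM(.006)))
for k,(xy,c) in J.items():
    rad=.008 if k[:2]=="st" else .02
    print(k,*[(np.round(a,4).tolist(),round(float(s),1)) for a,s in(fit(v,xy,c,rad) for v in(list(P.values()),[P["top"]],[P["scene"]]))])
E
python3 look.py
```

```text
A_cover ([0.6311, -0.2631], 121.6) ([0.6311, -0.2631], 117.2) ([0.6311, -0.2631], 125.9)
cellB ([0.4586, 0.0988], 114.5) ([0.4534, 0.0958], 110.8) ([0.4586, 0.0998], 132.2)
cellC ([0.4526, -0.2648], 121.2) ([0.448, -0.2644], 103.1) ([0.4522, -0.2644], 144.6)
cov2 ([0.6101, 0.0905], 118.0) ([0.6091, 0.0903], 116.7) ([0.6107, 0.0913], 121.4)
cov3 ([0.641, -0.0733], 116.1) ([0.64, -0.0733], 114.0) ([0.642, -0.0733], 119.8)
dish ([0.4553, -0.0707], 81.9) ([0.4475, -0.0867], 55.4) ([0.4559, -0.0705], 112.5)
st1 ([0.5558, 0.3417], 136.1) ([0.5546, 0.3413], 134.1) ([0.5566, 0.3421], 141.9)
st2 ([0.5421, 0.2879], 143.1) ([0.5411, 0.2871], 139.2) ([0.5435, 0.2879], 149.3)
st3 ([0.4316, 0.3151], 112.1) ([0.4306, 0.3145], 130.4) ([0.433, 0.3159], 99.4)
```

Request:
step_arm(deltas=[{"offset": [0,0,0],"roll": -0.142},{"offset": [0,0,0],"roll": -0.142},{"offset": [0,0,0],"roll": -0.14},{"offset": [-3.09,-3.85,0.8],"roll": 0},{"offset": [-3.09,-3.85,0.8],"roll": 0},{"offset": [-3.09,-3.85,0.8],"roll": 0},{"offset": [-3.09,-3.85,0.8],"roll": 0},{"offset": [-3.09,-3.85,0.8],"roll": 0},{"offset": [-3.09,-3.85,0.8],"roll": 0},{"offset": [0,0,0],"roll": 0},{"offset": [0,0,0],"roll": 0}], fingers=4.0, grip_force=40)

```text
t: 2.38
tool_pos: [0.432, 0.3163, 0.1708]
orientation: [-0.001, -3.141, -0.001]
force: [-0.8, -0.1, 0.3]
opening: 0.0396
```

Request:
step_arm(deltas=[{"offset": [0,-0.1,4.5],"roll": 0},{"offset": [0,0,3.0],"roll": 0},{"offset": [0,0,2.3],"roll": 0},{"offset": [0,0,0],"roll": 0},{"offset": [0,0,0],"roll": 0}])

```text
t: 3.0
tool_pos: [0.4323, 0.3162, 0.0739]
orientation: [-0.002, 3.14, 0.001]
force: [0.2, 0.1, 0.7]
opening: 0.0397
```

Request:
step_arm(deltas=[{"offset": [0,0,0],"roll": 0},{"offset": [0,0,0],"roll": 0},{"offset": [0,0,0],"roll": 0},{"offset": [0,0,0],"roll": 0}], fingers=0)

```text
t: 3.5
tool_pos: [0.4329, 0.3155, 0.0737]
orientation: [-0.0, 3.14, 0.002]
force: [-0.6, 0.9, 5.1]
opening: 0.0233
```

Request:
step_arm(deltas=[{"offset": [0,0,-0.5],"roll": 0},{"offset": [0,0,-1],"roll": 0},{"offset": [0,0,-2],"roll": 0},{"offset": [0,0,-4],"roll": 0},{"offset": [0,0,-5],"roll": 0},{"offset": [0,0,-4.5],"roll": 0},{"offset": [0,0,0],"roll": 0}])

```text
t: 4.38
tool_pos: [0.434, 0.3157, 0.2474]
orientation: [0.0, 3.135, 0.005]
force: [-0.3, 0.5, -2.7]
opening: 0.0232
```

```bash
python3 look.py
```

```text
A_cover ([0.6311, -0.2631], 121.5) ([0.6311, -0.2631], 117.0) ([0.6311, -0.2631], 126.1)
cellB ([0.4582, 0.0988], 100.9) ([0.453, 0.0972], 99.1) ([0.459, 0.0992], 116.2)
cellC ([0.4526, -0.2648], 121.3) ([0.448, -0.2644], 103.5) ([0.4522, -0.2644], 144.3)
cov2 ([0.6101, 0.0905], 118.1) ([0.6091, 0.0903], 116.6) ([0.6109, 0.0909], 121.7)
cov3 ([0.6414, -0.0733], 116.2) ([0.64, -0.0733], 113.8) ([0.642, -0.0733], 120.1)
dish ([0.4549, -0.0707], 74.3) ([0.4507, -0.0707], 52.6) ([0.4553, -0.0707], 97.5)
st1 ([0.5466, 0.3229], 104.5) ([0.5542, 0.3413], 126.6) ([0.5542, 0.3229], 111.1)
st2 ([0.5425, 0.2879], 141.8) ([0.5415, 0.2871], 137.4) ([0.5435, 0.2883], 148.6)
st3 ([0.4194, 0.3193], 65.0) ([0.42, 0.3193], 108.8) ([0.4378, 0.2997], 48.1)
```

Request:
step_arm(deltas=[{"offset": [-0.5,-4.4,0],"roll": 0},{"offset": [-0.5,-4.4,0],"roll": 0},{"offset": [-0.5,-4.4,0],"roll": 0},{"offset": [-0.5,-4.4,0],"roll": 0},{"offset": [-0.5,-4.1,0],"roll": 0},{"offset": [0,0,0],"roll": 0},{"offset": [0,0,0],"roll": 0}])

```text
t: 5.35
tool_pos: [0.4562, 0.0981, 0.2409]
orientation: [-0.001, -3.138, -0.0]
force: [-0.5, -0.0, -3.2]
opening: 0.0231
```

Request:
step_arm(deltas=[{"offset": [-0.2,0,4],"roll": 0},{"offset": [0,0,4],"roll": 0},{"offset": [0,0,4],"roll": 0},{"offset": [0,0,3],"roll": 0},{"offset": [0,0,1],"roll": 0},{"offset": [0,0,0.5],"roll": 0},{"offset": [0,0,0],"roll": 0},{"offset": [0,0,0],"roll": 0}])

```text
t: 6.35
tool_pos: [0.4602, 0.0982, 0.0789]
orientation: [-0.001, 3.139, 0.0]
force: [-0.7, -1.2, -1.9]
opening: 0.0234
```

Request:
step_arm(deltas=[{"offset": [0,0,0.4],"roll": 0},{"offset": [0,0,0.2],"roll": 0},{"offset": [0,0,0],"roll": 0}])

```text
t: 6.72
tool_pos: [0.4599, 0.0981, 0.0727]
orientation: [-0.0, 3.14, 0.0]
force: [-2.0, 0.1, 5.8]
opening: 0.0233
```

Request:
step_arm(deltas=[{"offset": [0,0,0],"roll": 0},{"offset": [0,0,0],"roll": 0},{"offset": [0,0,0],"roll": 0},{"offset": [0,0,-2],"roll": 0},{"offset": [0,0,-5],"roll": 0},{"offset": [0,0,-5],"roll": 0},{"offset": [0,0,-5],"roll": 0},{"offset": [0,0,0],"roll": 0}], fingers=4.0)

```text
t: 7.72
tool_pos: [0.4618, 0.0982, 0.2467]
orientation: [-0.0, 3.133, 0.001]
force: [-0.2, 0.0, -0.0]
opening: 0.0405
```

Request:
step_arm(deltas=[{"offset": [-2.13,-4.51,0],"roll": 0},{"offset": [-2.13,-4.51,0],"roll": 0},{"offset": [-2.13,-4.51,0],"roll": 0},{"offset": [-2.13,-4.51,0],"roll": 0},{"offset": [-2.13,-4.51,0],"roll": 0},{"offset": [-2.13,-4.51,0],"roll": 0},{"offset": [-2.13,-4.51,0],"roll": 0},{"offset": [-2.13,-4.51,0],"roll": 0},{"offset": [0,0,0],"roll": 0},{"offset": [0,0,0],"roll": 0}], fingers=5.0)

```text
t: 8.98
tool_pos: [0.6291, -0.2624, 0.2399]
orientation: [-0.0, -3.139, -0.002]
force: [-0.3, -0.5, 0.0]
opening: 0.0498
```

Run:
```python
from h import *
st(); P=[cams.read_camera(n) for n in("top","scene")]
print(fit(P,(.631,-.263),COV(.104)),fit(P[1:],(.631,-.263),COV(.104)))
a=ray(P[1],(145,150),0); save(P[1],"s1.png",s=1.25)
```

```text
t 8.97 pos [ 0.6291 -0.2624  0.2399] rv [-0.000e+00 -3.139e+00 -2.000e-03] F [-0.3 -0.5  0. ] open 0.0498 q [-0.47   0.348  1.198  0.     1.598 -2.041]
toolR
 [[-1.     0.    -0.002]
 [ 0.     1.     0.001]
 [ 0.002  0.001 -1.   ]]
(array([ 0.6316, -0.2632]), np.float32(100.3255)) (array([ 0.6312, -0.2632]), np.float32(126.55232))
```

View pics/s1.png

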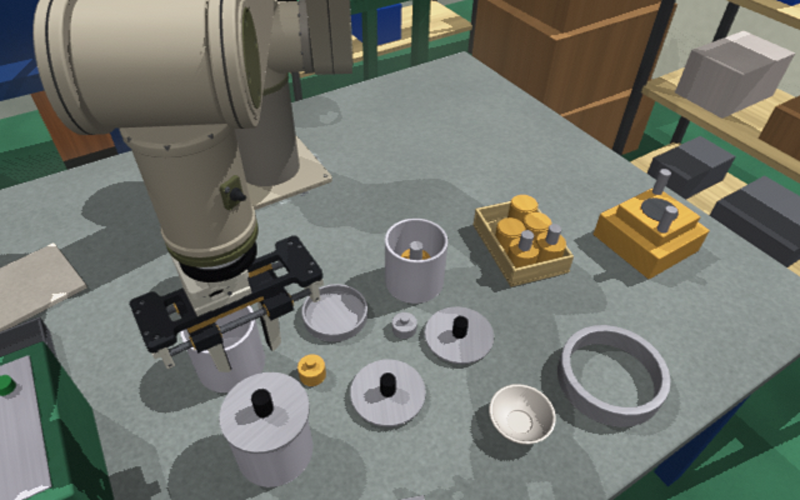

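The fresh specimen stands in cell B (~(417,250)). The gripper is above cell A's cover, with the knob at (262,402).

Request:
step_arm(deltas=[{"offset": [-0.2,-0.1,4.5],"roll": 0},{"offset": [0,0,4],"roll": 0},{"offset": [0,0,3],"roll": 0},{"offset": [0,0,0],"roll": 0},{"offset": [0,0,0],"roll": 0}])

```text
t: 9.7
tool_pos: [0.6325, -0.2635, 0.1288]
orientation: [-0.002, 3.139, -0.002]
force: [1.0, 0.2, 0.2]
opening: 0.05
```

Request:
step_arm(deltas=[{"offset": [0,0,0],"roll": 0},{"offset": [0,0,0],"roll": 0},{"offset": [0,0,0],"roll": 0},{"offset": [0,0,0],"roll": 0}], fingers=0)

```text
t: 10.2
tool_pos: [0.6321, -0.2639, 0.1275]
orientation: [-0.0, 3.141, -0.001]
force: [-0.3, 1.2, 5.1]
opening: 0.0252
```

Request:
step_arm(deltas=[{"offset": [0,0,-0.5],"roll": 0},{"offset": [0,0,-1],"roll": 0},{"offset": [0,0,-2],"roll": 0},{"offset": [0,0,-3],"roll": 0},{"offset": [0,0,-4],"roll": 0},{"offset": [0,0,-2],"roll": 0},{"offset": [0,0,0],"roll": 0}])

```text
t: 11.08
tool_pos: [0.6328, -0.2644, 0.2545]
orientation: [-0.0, 3.137, -0.003]
force: [0.4, 0.2, -3.6]
opening: 0.0252
```

Run:
```python
from h import *
s=st(); P=[cams.read_camera(n) for n in("top","scene")]
z=s["tool_pos"][2]
print("cellA",fit(P[1:],(.631,-.263),CELL))
print("held",fit(P[1:],s["tool_pos"][:2],[(.060,z-.003)]))
for v in (P,P[:1],P[1:]): print("cellB",fit(v,(.4586,.099),CELL))
save(P[1],"s2.png",(100,150,420,400),2)
```

```text
t 11.07 pos [ 0.6328 -0.2644  0.2545] rv [-0.000e+00  3.137e+00 -3.000e-03] F [ 0.4  0.2 -3.6] open 0.0252 q [-0.47   0.349  1.17  -0.     1.618 -2.041]
toolR
 [[-1.    -0.     0.004]
 [-0.     1.    -0.002]
 [-0.004 -0.002 -1.   ]]
cellA (array([ 0.6322, -0.2652]), np.float32(106.094696))
held (array([ 0.63698743, -0.26378681]), np.float32(94.84494))
cellB (array([0.4548, 0.0954]), np.float32(106.72126))
cellB (array([0.4542, 0.0944]), np.float32(103.25901))
cellB (array([0.4592, 0.0994]), np.float32(130.19798))
```

View pics/s2.png

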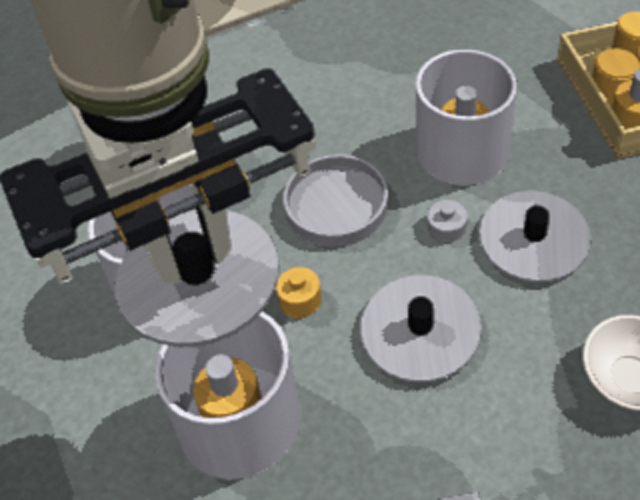

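Cover 1 is held clear of the cell, and the old specimen stands at crop (222,385). Before placing it I need to settle the disagreement between views on cell B's centre, so I'll overlay both candidates.

Run:
```python
from h import *
P=[cams.read_camera(n) for n in("top","scene")]
out=[]
for p in P:
    for c in((.4590,.0993),(.4545,.0950)):
        im=p["pixels"][:,:,::-1].copy(); o=proj(p,(*c,.112)).astype(int)
        x0,y0=o-34; im=cv2.resize(im[y0:y0+68,x0:x0+68],None,fx=5.8,fy=5.8,interpolation=cv2.INTER_CUBIC)
        for r in(.056,.051):
            q=np.array([(proj(p,(c[0]+r*np.cos(a),c[1]+r*np.sin(a),.112))-[x0,y0]+.5)*5.8-.5 for a in TH])
            cv2.polylines(im,[np.int32(np.round(q))],True,(0,0,255),1)
        out.append(im[:296])
cv2.imwrite("pics/ov.png",np.vstack([np.hstack(out[:2]),np.hstack(out[2:])]))
for v in (P[:1],P[1:]):
    for c in(.4590,.0993),(.4545,.0950):print(c,[fit(v,c,[k],.003) for k in CELL])
```

```text
(0.459, 0.0993) [(array([0.4558, 0.0935]), np.float32(97.693985)), (array([0.4532, 0.0959]), np.float32(114.602264))]
(0.4545, 0.095) [(array([0.4557, 0.0936]), np.float32(97.58888)), (array([0.4533, 0.0958]), np.float32(114.56925))]
(0.459, 0.0993) [(array([0.4584, 0.0999]), np.float32(121.23032)), (array([0.4592, 0.0995]), np.float32(140.55418))]
(0.4545, 0.095) [(array([0.4589, 0.099 ]), np.float32(119.39837)), (array([0.4593, 0.099 ]), np.float32(140.01457))]
```

View pics/ov.png

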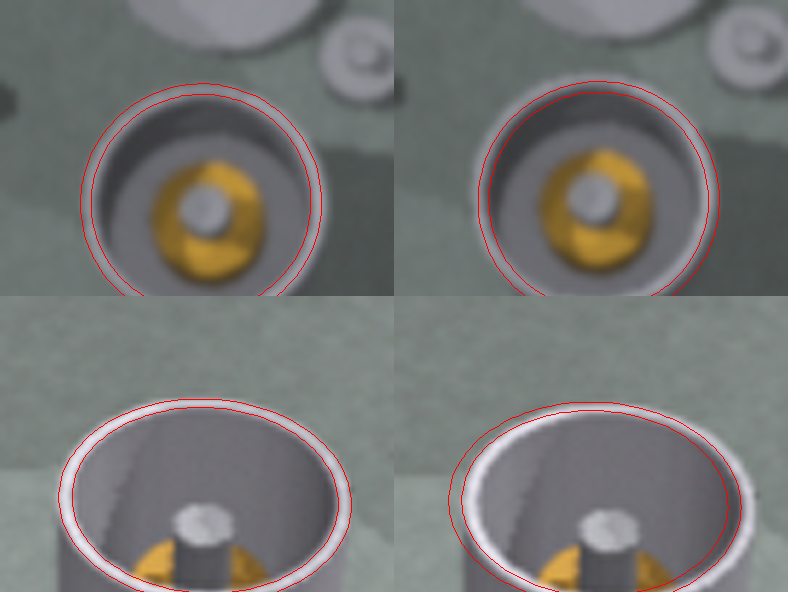

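Candidate 1 fits the scene view. The top view asks for about −2 mm in y, so I take cell B at about (.4588,.0985).

Request:
step_arm(deltas=[{"offset": [2.17,4.53,0],"roll": 0},{"offset": [2.17,4.53,0],"roll": 0},{"offset": [2.17,4.53,0],"roll": 0},{"offset": [2.17,4.53,0],"roll": 0},{"offset": [2.17,4.53,0],"roll": 0},{"offset": [2.17,4.53,0],"roll": 0},{"offset": [2.17,4.53,0],"roll": 0},{"offset": [2.17,4.53,0],"roll": 0},{"offset": [0,0,4],"roll": 0},{"offset": [0,0,2.5],"roll": 0},{"offset": [0,0,0],"roll": 0},{"offset": [0,0,0],"roll": 0}])

```text
t: 12.78
tool_pos: [0.4581, 0.0985, 0.1871]
orientation: [-0.0, -3.142, 0.0]
force: [0.3, -0.1, -4.2]
opening: 0.0252
```

Run:
```python
from h import *
s=st(); P=[cams.read_camera(n) for n in("top","scene")]
z=s["tool_pos"][2]
print("held",fit(P[1:],s["tool_pos"][:2],[(.060,z-.0155),(.06,z-.0095)],.008))
print("cellB",fit(P[1:],(.4586,.099),CELL))
```

```text
t 12.78 pos [0.4581 0.0985 0.1871] rv [-0.    -3.142  0.   ] F [ 0.3 -0.1 -4.2] open 0.0252 q [ 0.102 -0.216  1.883 -0.     1.475 -1.468]
toolR
 [[-1.  0. -0.]
 [ 0.  1. -0.]
 [ 0. -0. -1.]]
held (array([0.45493104, 0.10165752]), np.float32(78.65666))
cellB (array([0.4594, 0.0992]), np.float32(89.971115))
```

Request:
step_arm(deltas=[{"offset": [-0.1,0,2],"roll": 0},{"offset": [0,0,1.5],"roll": 0},{"offset": [0,0,1],"roll": 0},{"offset": [0,0,0.5],"roll": 0},{"offset": [0,0,0],"roll": 0},{"offset": [0,0,0],"roll": 0}])

```text
t: 13.62
tool_pos: [0.4594, 0.0986, 0.1372]
orientation: [-0.0, 3.141, 0.0]
force: [-0.1, 0.1, -3.1]
opening: 0.0252
```

Request:
step_arm(deltas=[{"offset": [0,0,0.4],"roll": 0},{"offset": [0,0,0.4],"roll": 0},{"offset": [0,0,0],"roll": 0},{"offset": [0,0,0],"roll": 0}])

```text
t: 14.12
tool_pos: [0.459, 0.0986, 0.1286]
orientation: [0.0, -3.141, 0.0]
force: [0.1, -0.9, -3.2]
opening: 0.0254
```

Request:
step_arm(deltas=[{"offset": [0,0,0.1],"roll": 0},{"offset": [0,0,0],"roll": 0}])

```text
t: 14.38
tool_pos: [0.459, 0.0986, 0.1276]
orientation: [0.0, -3.142, 0.0]
force: [0.6, -0.0, -2.5]
opening: 0.0253
```

Request:
step_arm(deltas=[{"offset": [0,0,0],"roll": 0},{"offset": [0,0,0],"roll": 0},{"offset": [0,0,0],"roll": 0},{"offset": [0,0,-2],"roll": 0},{"offset": [0,0,-5],"roll": 0},{"offset": [0,0,-4.5],"roll": 0},{"offset": [0,0,0],"roll": 0}], fingers=5.0)

```text
t: 15.25
tool_pos: [0.4615, 0.0988, 0.2474]
orientation: [-0.0, 3.134, 0.001]
force: [-0.1, -0.4, -0.6]
opening: 0.0503
```

Request:
step_arm(deltas=[{"offset": [-2.1,-4.5,0],"roll": 0},{"offset": [-2.1,-4.5,0],"roll": 0},{"offset": [-2.1,-4.5,0],"roll": 0},{"offset": [-2.1,-4.5,0],"roll": 0},{"offset": [-2.1,-4.5,0],"roll": 0},{"offset": [-2.1,-4.5,0],"roll": 0},{"offset": [-2.1,-4.5,0],"roll": 0},{"offset": [0,0,0],"roll": 0}], fingers=4.0)

```text
t: 16.25
tool_pos: [0.6057, -0.2193, 0.2395]
orientation: [-0.005, -3.138, -0.001]
force: [-0.2, -0.1, 0.0]
opening: 0.0403
```

Run:
```python
from h import *
s=st(); P=[cams.read_camera(n) for n in("top","scene")]
print("B cover",fit(P[1:],(.459,.099),COV(.104)))
print("cellA",fit(P[1:],(.631,-.263),CELL))
print("old",[fit(v,(.631,-.263),STEM(.005),.015) for v in(P,P[1:])])
print(*[(np.round(ray(P[1],r["xy"],.051)[:2],4),r["score"]) for r in cams.pinpoint(P[1],"old_c")])
save(P[1],"s3.png",s=1.25)
```

```text
t 16.25 pos [ 0.6057 -0.2193  0.2395] rv [-5.000e-03 -3.138e+00 -1.000e-03] F [-0.2 -0.1  0. ] open 0.0403 q [-4.270e-01  2.460e-01  1.321e+00 -1.000e-03  1.579e+00 -1.994e+00]
toolR
 [[-1.     0.003 -0.003]
 [ 0.003  1.     0.001]
 [ 0.003  0.001 -1.   ]]
B cover (array([0.4582, 0.1002]), np.float32(116.35657))
cellA (array([ 0.6322, -0.2648]), np.float32(144.26816))
old [(array([ 0.6276, -0.2692]), np.float32(138.54343)), (array([ 0.6268, -0.2682]), np.float32(148.58057))]
(array([ 0.6237, -0.2707]), 0.64)
```

View pics/s3.png

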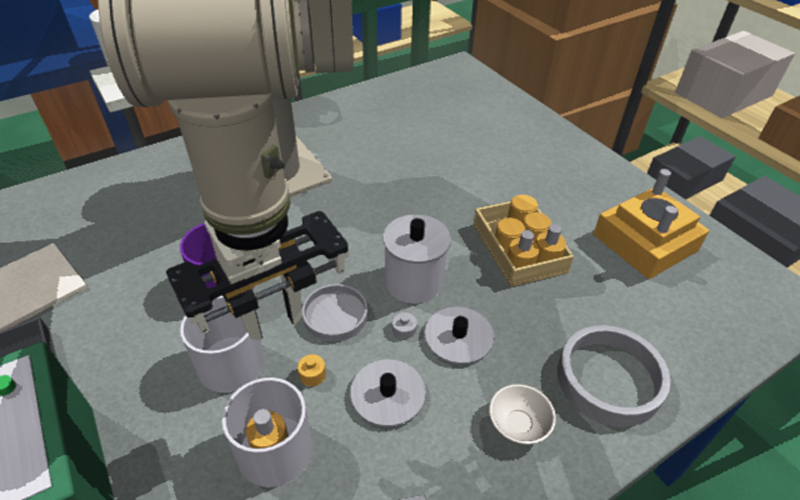

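Cell B is covered and the cover sits level (knob at (417,230)). The old specimen stands in open cell A at (263,420).

Request:
step_arm(deltas=[{"offset": [-2.1,-4.9,0],"roll": 0},{"offset": [0,0,0],"roll": 0},{"offset": [0,0,0],"roll": 0}])

```text
t: 16.77
tool_pos: [0.627, -0.2642, 0.2428]
orientation: [-0.002, 3.142, 0.001]
force: [-0.4, -0.3, 0.5]
opening: 0.0403
```

Request:
step_arm(deltas=[{"offset": [0,0,4],"roll": 0},{"offset": [0,0,4.5],"roll": 0},{"offset": [0,0,4],"roll": 0},{"offset": [0,0,3],"roll": 0},{"offset": [0,0,0.7],"roll": 0},{"offset": [0,0,0],"roll": 0},{"offset": [0,0,0],"roll": 0}])

```text
t: 17.65
tool_pos: [0.6284, -0.2656, 0.0832]
orientation: [-0.001, 3.138, -0.002]
force: [-1.1, -0.3, -0.3]
opening: 0.0397
```

Request:
step_arm(deltas=[{"offset": [0.1,-0.3,0.7],"roll": 0},{"offset": [0,0,0.3],"roll": 0},{"offset": [0,0,0],"roll": 0},{"offset": [0,0,0],"roll": 0}])

```text
t: 18.15
tool_pos: [0.6261, -0.2684, 0.0706]
orientation: [0.0, -3.142, -0.0]
force: [0.5, -0.3, -0.4]
opening: 0.0398
```

Request:
step_arm(deltas=[{"offset": [0,0,0],"roll": 0},{"offset": [0,0,0],"roll": 0},{"offset": [0,0,0],"roll": 0},{"offset": [0,0,0],"roll": 0}], fingers=0)

```text
t: 18.65
tool_pos: [0.6261, -0.2684, 0.0707]
orientation: [-0.0, 3.141, -0.0]
force: [-0.4, -0.3, 1.2]
opening: 0.0236
```

Request:
step_arm(deltas=[{"offset": [0,0,-0.5],"roll": 0},{"offset": [0,0,-1],"roll": 0},{"offset": [0,0,-2],"roll": 0},{"offset": [0,0,-4],"roll": 0},{"offset": [0,0,-5],"roll": 0},{"offset": [0,0,-4.5],"roll": 0},{"offset": [0,0,0],"roll": 0}])

```text
t: 19.52
tool_pos: [0.6287, -0.2697, 0.2487]
orientation: [-0.0, 3.131, -0.008]
force: [0.7, -0.5, -2.6]
opening: 0.0232
```

Request:
step_arm(deltas=[{"offset": [2.88,3.3,0],"roll": 0},{"offset": [2.88,3.3,0],"roll": 0},{"offset": [2.88,3.3,0],"roll": 0},{"offset": [2.88,3.3,0],"roll": 0},{"offset": [2.88,3.3,0],"roll": 0},{"offset": [2.88,3.3,0],"roll": 0},{"offset": [0,0,4],"roll": 0},{"offset": [0,0,4],"roll": 0},{"offset": [0,0,4],"roll": 0},{"offset": [0,0,3],"roll": 0},{"offset": [0,0,1.5],"roll": 0},{"offset": [0,0,0],"roll": 0}])

```text
t: 21.02
tool_pos: [0.4522, -0.0702, 0.0747]
orientation: [0.0, -3.139, -0.001]
force: [0.3, 0.1, -2.8]
opening: 0.0233
```

Request:
step_arm(deltas=[{"offset": [0,0,0.3],"roll": 0},{"offset": [0,0,0],"roll": 0},{"offset": [0,0,0],"roll": 0}])

```text
t: 21.4
tool_pos: [0.4538, -0.0706, 0.0735]
orientation: [-0.0, 3.14, -0.001]
force: [0.4, -0.2, -3.0]
opening: 0.0235
```

Request:
step_arm(deltas=[{"offset": [0,0,0.35],"roll": 0},{"offset": [0,0,0.1],"roll": 0},{"offset": [0,0,0],"roll": 0}])

```text
t: 21.78
tool_pos: [0.4542, -0.0706, 0.0697]
orientation: [-0.0, 3.14, -0.001]
force: [-3.3, 1.4, 9.4]
opening: 0.0234
```

Request:
step_arm(deltas=[{"offset": [0,0,0],"roll": 0},{"offset": [0,0,0],"roll": 0},{"offset": [0,0,0],"roll": 0},{"offset": [0,0,-2],"roll": 0},{"offset": [0,0,-5],"roll": 0},{"offset": [0,0,-5.5],"roll": 0},{"offset": [0,0,-5],"roll": 0},{"offset": [0,0,0],"roll": 0}], fingers=4.0)

```text
t: 22.78
tool_pos: [0.4558, -0.0711, 0.2482]
orientation: [-0.0, 3.133, -0.004]
force: [-0.4, -0.6, -1.4]
opening: 0.0397
```

Request:
step_arm(deltas=[{"offset": [-1.2,4.2,0],"roll": 0},{"offset": [-1.2,4.2,0],"roll": 0},{"offset": [-1.2,4.2,0],"roll": 0},{"offset": [-1.2,4.2,0],"roll": 0},{"offset": [-1.2,4.2,0],"roll": 0},{"offset": [-1.2,4.2,0],"roll": 0},{"offset": [-1.2,4.2,0],"roll": 0},{"offset": [0,0,0],"roll": 0}])

```text
t: 23.78
tool_pos: [0.5365, 0.226, 0.2409]
orientation: [0.005, -3.139, 0.0]
force: [0.8, -0.1, 0.0]
opening: 0.0403
```

```bash
cat > look2.py <<'E'
from h import *
s=st(); P=[cams.read_camera(n) for n in("top","scene")]
J=dict(Acell=((.632,-.2648),CELL),Ccell=((.4524,-.2646),CELL),Bcov=((.4585,.0995),COV(.104)),cov2=((.610,.0905),COV(0)),cov3=((.641,-.0733),COV(0)),
 st1=((.556,.3417),STEM(.006)),st2=((.5425,.288),STEM(.006)),old=((.455,-.07),STEM(.004)))
for k,(xy,c) in J.items():
    print(k,*[(np.round(a,4).tolist(),round(float(q),1)) for a,q in(fit(v,xy,c,.01 if k in("st1","st2","old") else .045) for v in([P[0]],[P[1]]))])
E
python3 look2.py
```

```text
t 23.77 pos [0.5365 0.226  0.2409] rv [ 0.005 -3.139  0.   ] F [ 0.8 -0.1  0. ] open 0.0403 q [ 3.100e-01  7.700e-02  1.505e+00  1.000e-03  1.562e+00 -1.264e+00]
toolR
 [[-1.    -0.003 -0.003]
 [-0.003  1.    -0.   ]
 [ 0.003 -0.    -1.   ]]
Acell ([0.6272, -0.2636], 106.0) ([0.6322, -0.265], 148.9)
Ccell ([0.449, -0.2628], 88.7) ([0.4512, -0.2648], 114.7)
Bcov ([0.4573, 0.0977], 113.4) ([0.4587, 0.1007], 111.9)
cov2 ([0.6092, 0.0907], 118.6) ([0.6108, 0.0913], 121.8)
cov3 ([0.6402, -0.0735], 113.4) ([0.6418, -0.0735], 120.6)
st1 ([0.5488, 0.3465], 140.1) ([0.5566, 0.3415], 116.6)
st2 ([0.5417, 0.2878], 140.3) ([0.5433, 0.2878], 148.5)
old ([0.4508, -0.0692], 104.2) ([0.4558, -0.0706], 90.7)
```

Request:
step_arm(deltas=[{"offset": [-0.2,3.0,1],"roll": 0},{"offset": [-0.1,3.0,2],"roll": 0},{"offset": [0,0,4],"roll": 0},{"offset": [0,0,0],"roll": 0},{"offset": [0,0,0],"roll": 0}])

```text
t: 24.5
tool_pos: [0.5406, 0.2827, 0.1743]
orientation: [0.002, 3.141, 0.0]
force: [0.4, 0.6, 0.5]
opening: 0.0401
```

Request:
step_arm(deltas=[{"offset": [-0.2,0.5,4],"roll": 0},{"offset": [0,0,1.5],"roll": 0},{"offset": [0,0,0],"roll": 0},{"offset": [0,0,0],"roll": 0}])

```text
t: 25.0
tool_pos: [0.5432, 0.2887, 0.1201]
orientation: [0.0, 3.139, 0.001]
force: [0.1, -0.3, -0.1]
opening: 0.0397
```

Request:
step_arm(deltas=[{"offset": [0,-0.1,3],"roll": 0},{"offset": [0,0,1.5],"roll": 0},{"offset": [0,0,0.3],"roll": 0},{"offset": [0,0,0],"roll": 0},{"offset": [0,0,0],"roll": 0}])

```text
t: 25.62
tool_pos: [0.5429, 0.2879, 0.0714]
orientation: [-0.0, 3.14, 0.001]
force: [0.4, 0.2, -0.5]
opening: 0.0403
```

Request:
step_arm(deltas=[{"offset": [0,0,0],"roll": 0},{"offset": [0,0,0],"roll": 0},{"offset": [0,0,0],"roll": 0},{"offset": [0,0,0],"roll": 0}], fingers=0)

```text
t: 26.12
tool_pos: [0.5424, 0.2878, 0.0705]
orientation: [-0.0, 3.141, 0.0]
force: [-0.3, 1.9, 2.4]
opening: 0.0236
```

Request:
step_arm(deltas=[{"offset": [0,0,-0.5],"roll": 0},{"offset": [0,0,-1],"roll": 0},{"offset": [0,0,-2],"roll": 0},{"offset": [0,0,-4],"roll": 0},{"offset": [0,0,-5],"roll": 0},{"offset": [0,0,-4.5],"roll": 0},{"offset": [0,0,0],"roll": 0}])

```text
t: 27.0
tool_pos: [0.5447, 0.2884, 0.2473]
orientation: [-0.0, 3.132, 0.006]
force: [-0.0, 1.2, -3.3]
opening: 0.0236
```

Request:
step_arm(deltas=[{"offset": [-0.8,-5.02,0],"roll": 0},{"offset": [-0.8,-5.02,0],"roll": 0},{"offset": [-0.8,-5.02,0],"roll": 0},{"offset": [-0.8,-5.02,0],"roll": 0},{"offset": [-0.8,-5.02,0],"roll": 0},{"offset": [-0.8,-5.02,0],"roll": 0},{"offset": [-0.8,-5.02,0],"roll": 0},{"offset": [-0.8,-5.02,0],"roll": 0},{"offset": [-0.8,-5.02,0],"roll": 0},{"offset": [-0.8,-5.02,0],"roll": 0},{"offset": [-0.8,-5.02,0],"roll": 0},{"offset": [0,0,0],"roll": 0}])

```text
t: 28.5
tool_pos: [0.6287, -0.2685, 0.2376]
orientation: [-0.007, -3.138, -0.0]
force: [0.6, 1.0, -3.0]
opening: 0.0232
```

```bash
python3 look2.py | egrep "^t |A|C"
```

```text
t 28.5 pos [ 0.6287 -0.2685  0.2376] rv [-0.007 -3.138 -0.   ] F [ 0.6  1.  -3. ] open 0.0232 q [-4.780e-01  3.550e-01  1.193e+00 -1.000e-03  1.597e+00 -2.044e+00]
Acell ([0.6806, -0.285], 80.3) ([0.6318, -0.265], 120.5)
Ccell ([0.5014, -0.2156], 28.8) ([0.4516, -0.2648], 101.8)
```

Request:
step_arm(deltas=[{"offset": [-0.1,0.1,4],"roll": 0},{"offset": [0,0,4],"roll": 0},{"offset": [0,0,4],"roll": 0},{"offset": [0,0,3],"roll": 0},{"offset": [0,0,1],"roll": 0},{"offset": [0,0,0],"roll": 0},{"offset": [0,0,0],"roll": 0}])

```text
t: 29.48
tool_pos: [0.6325, -0.2638, 0.0824]
orientation: [-0.001, 3.139, -0.002]
force: [0.2, -0.1, -3.4]
opening: 0.0235
```

Request:
step_arm(deltas=[{"offset": [0,0,0.7],"roll": 0},{"offset": [0,0,0.4],"roll": 0},{"offset": [0,0,0.1],"roll": 0},{"offset": [0,0,0],"roll": 0}])

```text
t: 29.98
tool_pos: [0.6319, -0.2641, 0.0695]
orientation: [-0.0, 3.14, -0.002]
force: [-2.6, 0.1, 6.0]
opening: 0.0236
```

Request:
step_arm(deltas=[{"offset": [0,0,0],"roll": 0},{"offset": [0,0,0],"roll": 0},{"offset": [0,0,0],"roll": 0},{"offset": [0,0,-2],"roll": 0},{"offset": [0,0,-5],"roll": 0},{"offset": [0,0,-5.5],"roll": 0},{"offset": [0,0,-5],"roll": 0},{"offset": [0,0,0],"roll": 0}], fingers=4.0)

```text
t: 30.98
tool_pos: [0.6341, -0.265, 0.2521]
orientation: [-0.0, 3.131, -0.009]
force: [-0.1, -1.0, -1.0]
opening: 0.0401
```

Request:
step_arm(deltas=[{"offset": [-0.2,4.75,0],"roll": 0},{"offset": [-0.2,4.75,0],"roll": 0},{"offset": [-0.2,4.75,0],"roll": 0},{"offset": [-0.2,4.75,0],"roll": 0},{"offset": [0,0,0],"roll": 0},{"offset": [0,0,0],"roll": 0}], fingers=5.0)

```text
t: 31.72
tool_pos: [0.6391, -0.0738, 0.2433]
orientation: [0.001, -3.142, 0.001]
force: [0.8, -1.1, -0.0]
opening: 0.0501
```

```bash
python3 look2.py
```

```text
t 31.73 pos [ 0.6391 -0.0738  0.2433] rv [ 1.000e-03 -3.142e+00  1.000e-03] F [ 0.8 -1.1 -0. ] open 0.0501 q [-0.194  0.239  1.322 -0.     1.581 -1.766]
toolR
 [[-1.    -0.001 -0.   ]
 [-0.001  1.    -0.   ]
 [ 0.    -0.    -1.   ]]
Acell ([0.6278, -0.262], 87.2) ([0.6322, -0.265], 122.9)
Ccell ([0.448, -0.2644], 101.4) ([0.4522, -0.2644], 144.8)
Bcov ([0.4583, 0.0973], 121.8) ([0.4531, 0.1201], 112.3)
cov2 ([0.6092, 0.0903], 115.6) ([0.6108, 0.0913], 122.3)
cov3 ([0.6408, -0.0731], 116.7) ([0.6418, -0.0731], 121.0)
st1 ([0.5546, 0.3413], 125.5) ([0.5568, 0.3413], 111.0)
st2 ([0.5513, 0.2908], 73.9) ([0.5427, 0.2996], 107.5)
old ([0.4618, -0.0712], 1.8) ([0.4444, -0.0672], 105.1)
```

Request:
step_arm(deltas=[{"offset": [-0.2,0,5],"roll": 0},{"offset": [0,0,5],"roll": 0},{"offset": [0,0,5],"roll": 0},{"offset": [0,0,4],"roll": 0},{"offset": [0,0,2],"roll": 0},{"offset": [0,0,0],"roll": 0},{"offset": [0,0,0],"roll": 0}])

```text
t: 32.7
tool_pos: [0.6428, -0.0743, 0.0354]
orientation: [0.0, 3.138, -0.001]
force: [-0.1, 0.2, -0.5]
opening: 0.0496
```

Request:
step_arm(deltas=[{"offset": [0.1,0.1,0.8],"roll": 0},{"offset": [0,0,0.4],"roll": 0},{"offset": [0,0,0],"roll": 0},{"offset": [0,0,0],"roll": 0}])

```text
t: 33.2
tool_pos: [0.6403, -0.0726, 0.0213]
orientation: [-0.0, 3.141, -0.0]
force: [0.3, -0.8, 0.4]
opening: 0.0498
```

Request:
step_arm(deltas=[{"offset": [0,0,0],"roll": 0},{"offset": [0,0,0],"roll": 0},{"offset": [0,0,0],"roll": 0},{"offset": [0,0,0],"roll": 0}], fingers=0)

```text
t: 33.7
tool_pos: [0.6403, -0.0727, 0.0212]
orientation: [-0.0, 3.141, -0.0]
force: [0.6, -0.5, 0.5]
opening: 0.0256
```

Request:
step_arm(deltas=[{"offset": [0,0,-0.5],"roll": 0},{"offset": [0,0,-1],"roll": 0},{"offset": [0,0,-2],"roll": 0},{"offset": [0,0,-4],"roll": 0},{"offset": [0,0,-5],"roll": 0},{"offset": [0,0,-5],"roll": 0},{"offset": [0,0,-2],"roll": 0},{"offset": [0,0,0],"roll": 0}])

```text
t: 34.7
tool_pos: [0.6413, -0.0728, 0.2182]
orientation: [-0.0, 3.138, -0.001]
force: [-0.1, 0.1, -3.2]
opening: 0.0253
```

Run:
```python
from h import *
s=st(); P=[cams.read_camera(n) for n in("top","scene")]
for v in ([P[0]],[P[1]]): print("cellA",fit(v,(.632,-.265),CELL,.045))
out=[]
for p in P:
        c=(.632,-.265);im=p["pixels"][:,:,::-1].copy(); o=proj(p,(*c,.112)).astype(int)
        x0,y0=o-34; im=cv2.resize(im[y0:y0+68,x0:x0+68],None,fx=5.8,fy=5.8,interpolation=cv2.INTER_CUBIC)
        for r in(.056,.051):
            q=np.array([(proj(p,(c[0]+r*np.cos(a),c[1]+r*np.sin(a),.112))-[x0,y0]+.5)*5.8-.5 for a in TH])
            cv2.polylines(im,[np.int32(np.round(q))],True,(0,0,255),1)
        out.append(im)
cv2.imwrite("pics/ovA.png",np.hstack(out))
```

```text
t 34.7 pos [ 0.6413 -0.0728  0.2182] rv [-0.000e+00  3.138e+00 -1.000e-03] F [-0.1  0.1 -3.2] open 0.0253 q [-0.192  0.249  1.356 -0.     1.533 -1.763]
toolR
 [[-1.    -0.     0.004]
 [-0.     1.    -0.001]
 [-0.004 -0.001 -1.   ]]
cellA (array([ 0.6292, -0.2588]), np.float32(86.08721))
cellA (array([ 0.6322, -0.2652]), np.float32(121.87587))
```

View pics/ovA.png

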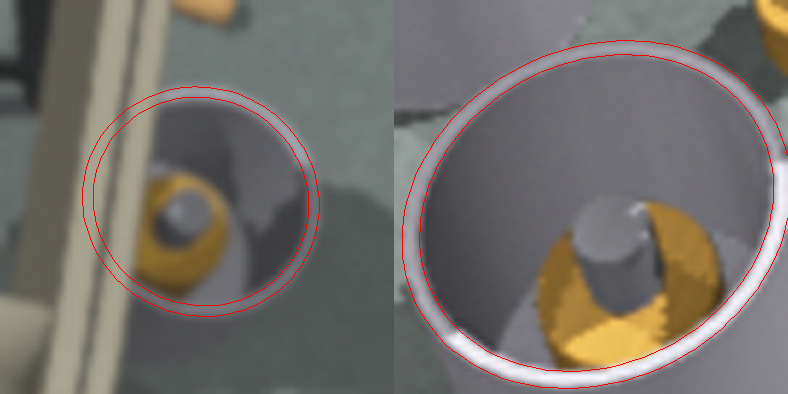

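The fit lies on the rim in both views, with the fresh specimen upright in cell A, so I'm taking cover 3 there.

Request:
step_arm(deltas=[{"offset": [0.22,-4.8,0],"roll": 0},{"offset": [0.22,-4.8,0],"roll": 0},{"offset": [0.22,-4.8,0],"roll": 0},{"offset": [0.22,-4.8,0],"roll": 0},{"offset": [0,0,0],"roll": 0},{"offset": [0,0,3],"roll": 0},{"offset": [0,0,2],"roll": 0},{"offset": [0,0,0],"roll": 0},{"offset": [0,0,0],"roll": 0}])

```text
t: 35.92
tool_pos: [0.6317, -0.2641, 0.1665]
orientation: [-0.001, 3.142, 0.0]
force: [0.2, 0.5, -1.4]
opening: 0.0252
```

Request:
step_arm(deltas=[{"offset": [0,-0.1,1.5],"roll": 0},{"offset": [0,0,1.2],"roll": 0},{"offset": [0,0,0.5],"roll": 0},{"offset": [0,0,0.4],"roll": 0},{"offset": [0,0,0],"roll": 0},{"offset": [0,0,0],"roll": 0}])

```text
t: 36.67
tool_pos: [0.6317, -0.2657, 0.1306]
orientation: [-0.0, 3.141, -0.001]
force: [0.0, -0.5, -2.5]
opening: 0.0252
```

Request:
step_arm(deltas=[{"offset": [0,0,0.4],"roll": 0},{"offset": [0,0,0.15],"roll": 0},{"offset": [0,0,0],"roll": 0}])

```text
t: 37.05
tool_pos: [0.6316, -0.2656, 0.1253]
orientation: [-0.0, 3.141, -0.0]
force: [-1.7, 1.0, 2.1]
opening: 0.0252
```

Request:
step_arm(deltas=[{"offset": [0,0,0],"roll": 0},{"offset": [0,0,0],"roll": 0},{"offset": [0,0,0],"roll": 0},{"offset": [0,0,-2],"roll": 0},{"offset": [0,0,-5],"roll": 0},{"offset": [0,0,-4.5],"roll": 0},{"offset": [0,0,0],"roll": 0}], fingers=5.0)

```text
t: 37.92
tool_pos: [0.6342, -0.2669, 0.2478]
orientation: [-0.0, 3.132, -0.008]
force: [-0.8, 0.3, 0.2]
opening: 0.0498
```

Request:
step_arm(deltas=[{"offset": [0.67,5.2,0],"roll": 0},{"offset": [0.67,5.2,0],"roll": 0},{"offset": [0.67,5.2,0],"roll": 0},{"offset": [0.67,5.2,0],"roll": 0},{"offset": [0.67,5.2,0],"roll": 0},{"offset": [0.67,5.2,0],"roll": 0},{"offset": [0.67,5.2,0],"roll": 0},{"offset": [0.67,5.2,0],"roll": 0},{"offset": [0.67,5.2,0],"roll": 0},{"offset": [0.67,5.2,0],"roll": 0},{"offset": [0.67,5.2,0],"roll": 0},{"offset": [0,0,0],"roll": 0}], fingers=4.0)

```text
t: 39.42
tool_pos: [0.5562, 0.3099, 0.2394]
orientation: [0.008, -3.141, -0.001]
force: [0.3, 0.3, -0.4]
opening: 0.0401
```

```bash
sed -i 's/^J=dict(/J=dict(Acov=((.632,-.265),COV(.104)),/' look2.py; python3 look2.py
python3 - <<'E'
from h import *
save(cams.read_camera("scene"),"s5.png",s=1.25)
E
```

```text
t 39.42 pos [0.5562 0.3099 0.2394] rv [ 8.000e-03 -3.141e+00 -1.000e-03] F [ 0.3  0.3 -0.4] open 0.0401 q [ 4.270e-01  2.220e-01  1.348e+00  1.000e-03  1.572e+00 -1.148e+00]
toolR
 [[-1.    -0.005 -0.001]
 [-0.005  1.     0.001]
 [ 0.001  0.001 -1.   ]]
Acov ([0.6328, -0.2658], 116.4) ([0.6322, -0.2652], 126.7)
Acell ([0.6268, -0.2692], 58.9) ([0.6246, -0.223], 58.9)
Ccell ([0.4486, -0.2634], 105.0) ([0.4522, -0.2644], 134.9)
Bcov ([0.4583, 0.0973], 116.5) ([0.4587, 0.1007], 108.9)
cov2 ([0.6088, 0.0903], 116.2) ([0.6102, 0.0913], 126.4)
cov3 ([0.5984, -0.0259], 21.2) ([0.6006, -0.0243], 48.1)
st1 ([0.5546, 0.3411], 125.1) ([0.5564, 0.3419], 122.3)
st2 ([0.5517, 0.2798], 106.4) ([0.5427, 0.2996], 106.6)
old ([0.4504, -0.0678], 92.8) ([0.4558, -0.0698], 87.4)
```

View pics/s5.png

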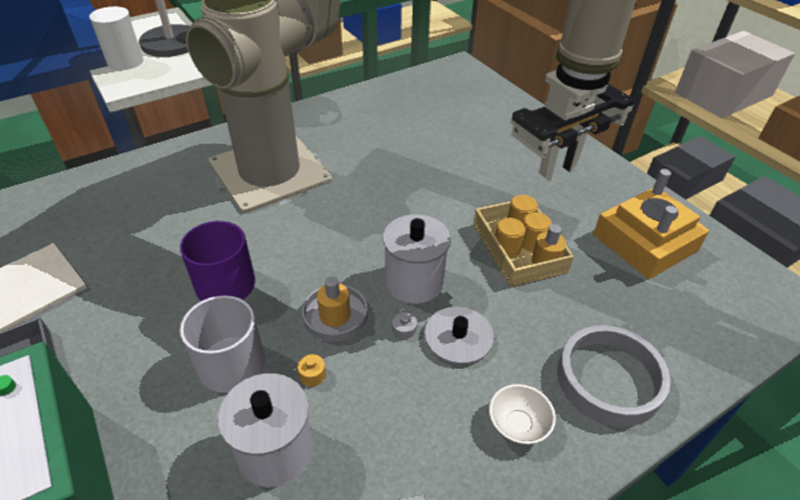

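Cells A (263,405) and B (417,230) are covered and level, and the old specimen stands in the dish (333,300). The last stem is at (555,235).

Request:
step_arm(deltas=[{"offset": [0,2.6,3],"roll": 0},{"offset": [0,0,5],"roll": 0},{"offset": [0,0,3],"roll": 0},{"offset": [0,0,0],"roll": 0},{"offset": [0,0,0],"roll": 0}])

```text
t: 40.2
tool_pos: [0.5589, 0.3318, 0.1316]
orientation: [0.002, 3.14, 0.001]
force: [0.0, -0.0, 0.2]
opening: 0.0396
```

Request:
step_arm(deltas=[{"offset": [0.3,0.9,0],"roll": 0},{"offset": [0,0,2],"roll": 0},{"offset": [0,0,2.5],"roll": 0},{"offset": [0,0,1.2],"roll": 0},{"offset": [0,0,0],"roll": 0},{"offset": [0,0,0],"roll": 0}])

```text
t: 40.95
tool_pos: [0.5552, 0.3417, 0.0735]
orientation: [-0.0, 3.141, 0.001]
force: [-0.3, 0.1, 0.2]
opening: 0.0401
```

Request:
step_arm(deltas=[{"offset": [0,0,0],"roll": 0},{"offset": [0,0,0],"roll": 0},{"offset": [0,0,0],"roll": 0},{"offset": [0,0,0],"roll": 0}], fingers=0)

```text
t: 41.45
tool_pos: [0.5551, 0.3418, 0.0734]
orientation: [-0.0, 3.14, 0.001]
force: [-0.3, 1.7, 2.6]
opening: 0.0231
```

Request:
step_arm(deltas=[{"offset": [0,0,-0.5],"roll": 0},{"offset": [0,0,-1],"roll": 0},{"offset": [0,0,-2],"roll": 0},{"offset": [0,0,-4],"roll": 0},{"offset": [0,0,-5],"roll": 0},{"offset": [0,0,-5],"roll": 0},{"offset": [0,0,0],"roll": 0}])

```text
t: 42.32
tool_pos: [0.5573, 0.3428, 0.2559]
orientation: [-0.0, 3.131, 0.009]
force: [0.5, -0.1, -2.9]
opening: 0.0233
```

Request:
step_arm(deltas=[{"offset": [0.86,-5.05,0],"roll": 0},{"offset": [0.86,-5.05,0],"roll": 0},{"offset": [0.86,-5.05,0],"roll": 0},{"offset": [0.86,-5.05,0],"roll": 0},{"offset": [0.86,-5.05,0],"roll": 0},{"offset": [0.86,-5.05,0],"roll": 0},{"offset": [0.86,-5.05,0],"roll": 0},{"offset": [0.86,-5.05,0],"roll": 0},{"offset": [0.86,-5.05,0],"roll": 0},{"offset": [0.86,-5.05,0],"roll": 0},{"offset": [0.86,-5.05,0],"roll": 0},{"offset": [0.86,-5.05,0],"roll": 0}])

```text
t: 43.82
tool_pos: [0.4506, -0.2658, 0.247]
orientation: [0.0, -3.141, -0.001]
force: [0.2, -0.3, -4.0]
opening: 0.0233
```

```bash
python3 look2.py|egrep -v "st|old"
```

```text
t 43.83 pos [ 0.4506 -0.2658  0.247 ] rv [ 0.000e+00 -3.141e+00 -1.000e-03] F [ 0.2 -0.3 -4. ] open 0.0233 q [-0.631 -0.088  1.658  0.     1.572 -2.202]
toolR
 [[-1.    -0.    -0.001]
 [-0.     1.     0.001]
 [ 0.001  0.001 -1.   ]]
Acov ([0.6328, -0.2658], 112.1) ([0.6324, -0.2652], 122.5)
Acell ([0.6286, -0.272], 55.5) ([0.624, -0.2236], 56.6)
Ccell ([0.4502, -0.2668], 80.1) ([0.4522, -0.2644], 118.8)
Bcov ([0.4579, 0.0977], 113.8) ([0.4583, 0.0999], 115.7)
cov2 ([0.6088, 0.0903], 109.2) ([0.6108, 0.0913], 113.9)
cov3 ([0.595, -0.0251], 18.8) ([0.6006, -0.0243], 49.3)
```

Request:
step_arm(deltas=[{"offset": [0,0,0],"roll": 0},{"offset": [0,0,0],"roll": 0}])

```text
t: 44.18
tool_pos: [0.4517, -0.2635, 0.2473]
orientation: [0.002, -3.141, -0.001]
force: [0.5, 0.1, -3.3]
opening: 0.0233
```

Request:
step_arm(deltas=[{"offset": [0,0,4],"roll": 0},{"offset": [0,0,4],"roll": 0},{"offset": [0,0,4],"roll": 0},{"offset": [0,0,3.5],"roll": 0},{"offset": [0,0,1],"roll": 0},{"offset": [0,0,0],"roll": 0},{"offset": [0,0,0],"roll": 0}])

```text
t: 45.05
tool_pos: [0.4529, -0.2652, 0.0847]
orientation: [-0.001, 3.139, -0.003]
force: [0.4, -0.7, -3.2]
opening: 0.0231
```

Request:
step_arm(deltas=[{"offset": [0,0,0.6],"roll": 0},{"offset": [0,0,0.4],"roll": 0},{"offset": [0,0,0.1],"roll": 0},{"offset": [0,0,0],"roll": 0}])

```text
t: 45.55
tool_pos: [0.452, -0.2648, 0.0724]
orientation: [-0.0, 3.141, -0.001]
force: [-0.8, 2.3, 3.8]
opening: 0.0233
```

Request:
step_arm(deltas=[{"offset": [0,0,0],"roll": 0},{"offset": [0,0,0],"roll": 0},{"offset": [0,0,0],"roll": 0},{"offset": [0,0,-2],"roll": 0},{"offset": [0,0,-5],"roll": 0},{"offset": [0,0,-5.5],"roll": 0},{"offset": [0,0,-5],"roll": 0},{"offset": [0,0,0],"roll": 0}], fingers=4.0)

```text
t: 46.55
tool_pos: [0.4538, -0.2663, 0.2522]
orientation: [-0.0, 3.134, -0.009]
force: [0.1, -0.3, -0.3]
opening: 0.0398
```

Request:
step_arm(deltas=[{"offset": [-1.97,4.45,0],"roll": 0},{"offset": [-1.97,4.45,0],"roll": 0},{"offset": [-1.97,4.45,0],"roll": 0},{"offset": [-1.97,4.45,0],"roll": 0},{"offset": [-1.97,4.45,0],"roll": 0},{"offset": [-1.97,4.45,0],"roll": 0},{"offset": [-1.97,4.45,0],"roll": 0},{"offset": [-1.97,4.45,0],"roll": 0},{"offset": [0,0,0],"roll": 0},{"offset": [0,0,0],"roll": 0}], fingers=5.0)

```text
t: 47.8
tool_pos: [0.6085, 0.0912, 0.2452]
orientation: [0.001, -3.14, 0.001]
force: [-0.2, 0.3, -0.5]
opening: 0.05
```

```bash
python3 look2.py|egrep -v "st|old"
```

```text
t 47.8 pos [0.6085 0.0912 0.2452] rv [ 1.00e-03 -3.14e+00  1.00e-03] F [-0.2  0.3 -0.5] open 0.05 q [ 0.066  0.164  1.403 -0.     1.577 -1.506]
toolR
 [[-1.    -0.001 -0.002]
 [-0.001  1.    -0.001]
 [ 0.002 -0.001 -1.   ]]
Acov ([0.6328, -0.2658], 109.4) ([0.6322, -0.2652], 120.8)
Acell ([0.6392, -0.26], 54.2) ([0.6366, -0.2578], 64.6)
Ccell ([0.4518, -0.2654], 78.2) ([0.4516, -0.2648], 119.8)
Bcov ([0.4783, 0.1457], 79.8) ([0.4583, 0.0997], 124.8)
cov2 ([0.6088, 0.0899], 113.1) ([0.6108, 0.0913], 122.0)
cov3 ([0.69, -0.0291], 57.0) ([0.5998, -0.1041], 54.7)
```

Request:
step_arm(deltas=[{"offset": [0,0,5],"roll": 0},{"offset": [0,0,5],"roll": 0},{"offset": [0,0,5],"roll": 0},{"offset": [0,0,4],"roll": 0},{"offset": [0,0,2],"roll": 0},{"offset": [0,0,0],"roll": 0},{"offset": [0,0,0],"roll": 0}])

```text
t: 48.78
tool_pos: [0.6107, 0.0912, 0.0389]
orientation: [0.0, 3.138, 0.0]
force: [0.0, 0.3, 0.0]
opening: 0.0502
```

Request:
step_arm(deltas=[{"offset": [0,0,1],"roll": 0},{"offset": [0,0,0.6],"roll": 0},{"offset": [0,0,0],"roll": 0},{"offset": [0,0,0],"roll": 0}])

```text
t: 49.28
tool_pos: [0.6091, 0.0914, 0.0207]
orientation: [0.0, -3.142, 0.0]
force: [0.1, 0.8, 0.5]
opening: 0.05
```

Request:
step_arm(deltas=[{"offset": [0,0,0],"roll": 0},{"offset": [0,0,0],"roll": 0},{"offset": [0,0,0],"roll": 0},{"offset": [0,0,0],"roll": 0}], fingers=0)

```text
t: 49.78
tool_pos: [0.6092, 0.0914, 0.0208]
orientation: [-0.0, 3.141, -0.0]
force: [-1.6, -0.7, 1.4]
opening: 0.0254
```

Request:
step_arm(deltas=[{"offset": [0,0,-0.5],"roll": 0},{"offset": [0,0,-1],"roll": 0},{"offset": [0,0,-2],"roll": 0},{"offset": [0,0,-4],"roll": 0},{"offset": [0,0,-5],"roll": 0},{"offset": [0,0,-5],"roll": 0},{"offset": [0,0,-3],"roll": 0},{"offset": [0,0,0],"roll": 0}])

```text
t: 50.78
tool_pos: [0.6113, 0.0916, 0.2308]
orientation: [-0.0, 3.134, 0.001]
force: [0.1, -0.2, -3.7]
opening: 0.0253
```

```bash
python3 look2.py|egrep "t |C"
python3 - <<'E'
from h import *
P=[cams.read_camera(n) for n in("top","scene")]
out=[]
for p in P:
        c=(.452,-.2646);im=p["pixels"][:,:,::-1].copy(); o=proj(p,(*c,.112)).astype(int)
        x0,y0=o-34; im=cv2.resize(im[y0:y0+68,x0:x0+68],None,fx=5.8,fy=5.8,interpolation=cv2.INTER_CUBIC)
        for r in(.056,.051):
            q=np.array([(proj(p,(c[0]+r*np.cos(a),c[1]+r*np.sin(a),.112))-[x0,y0]+.5)*5.8-.5 for a in TH])
            cv2.polylines(im,[np.int32(np.round(q))],True,(0,0,255),1)
        out.append(im)
cv2.imwrite("pics/ovC.png",np.hstack(out))
E
```

```text
t 50.77 pos [0.6113 0.0916 0.2308] rv [-0.000e+00  3.134e+00  1.000e-03] F [ 0.1 -0.2 -3.7] open 0.0253 q [ 0.066  0.166  1.427  0.     1.54  -1.505]
Ccell ([0.4522, -0.2658], 80.2) ([0.4516, -0.2648], 122.9)
```

View pics/ovC.png

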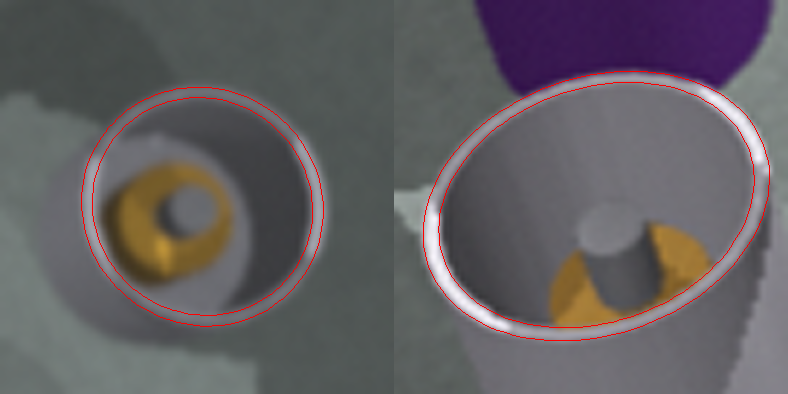

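The fit lies on cell C's rim in both views and the specimen inside is upright. Cover 2 goes there next.

Request:
step_arm(deltas=[{"offset": [1.98,-4.45,0],"roll": 0},{"offset": [1.98,-4.45,0],"roll": 0},{"offset": [1.98,-4.45,0],"roll": 0},{"offset": [1.98,-4.45,0],"roll": 0},{"offset": [1.98,-4.45,0],"roll": 0},{"offset": [1.98,-4.45,0],"roll": 0},{"offset": [1.98,-4.45,0],"roll": 0},{"offset": [1.98,-4.45,0],"roll": 0},{"offset": [0,0,3],"roll": 0},{"offset": [0,0,3],"roll": 0},{"offset": [0,0,0],"roll": 0},{"offset": [0,0,0],"roll": 0}])

```text
t: 52.48
tool_pos: [0.4507, -0.2644, 0.1658]
orientation: [0.001, -3.141, -0.001]
force: [-0.1, -0.6, -2.3]
opening: 0.0256
```

Request:
step_arm(deltas=[{"offset": [0,0,1.5],"roll": 0},{"offset": [0,0,1.2],"roll": 0},{"offset": [0,0,0.5],"roll": 0},{"offset": [0,0,0.3],"roll": 0},{"offset": [0,0,0],"roll": 0},{"offset": [0,0,0],"roll": 0}])

```text
t: 53.22
tool_pos: [0.451, -0.2648, 0.1311]
orientation: [-0.0, 3.141, -0.001]
force: [0.2, -0.7, -2.3]
opening: 0.0257
```

Request:
step_arm(deltas=[{"offset": [0,0,0.4],"roll": 0},{"offset": [0,0,0.2],"roll": 0},{"offset": [0,0,0],"roll": 0}])

```text
t: 53.6
tool_pos: [0.4508, -0.2646, 0.1247]
orientation: [-0.0, 3.142, -0.0]
force: [-0.3, 0.9, -0.7]
opening: 0.0253
```

Request:
step_arm(deltas=[{"offset": [0,0,0],"roll": 0},{"offset": [0,0,0],"roll": 0},{"offset": [0,0,0],"roll": 0},{"offset": [0,0,-2],"roll": 0},{"offset": [0,0,-5],"roll": 0},{"offset": [0,0,-5],"roll": 0},{"offset": [0,0,0],"roll": 0}], fingers=5.0)

```text
t: 54.48
tool_pos: [0.453, -0.2662, 0.2502]
orientation: [-0.0, 3.134, -0.008]
force: [-0.2, -0.4, -0.1]
opening: 0.0497
```

Request:
step_arm(deltas=[{"offset": [0.5,5,0],"roll": 0},{"offset": [0.5,5,0],"roll": 0},{"offset": [0.5,5,0],"roll": 0},{"offset": [0.5,5,0],"roll": 0},{"offset": [0.5,5,0],"roll": 0},{"offset": [0.5,5,0],"roll": 0},{"offset": [0.5,5,0],"roll": 0},{"offset": [0.5,5,0],"roll": 0},{"offset": [0.5,5,0],"roll": 0},{"offset": [0.5,5,0],"roll": 0},{"offset": [0,5,0],"roll": 0},{"offset": [0,5,0],"roll": 0}])

```text
t: 55.98
tool_pos: [0.4, 0.3369, 0.2435]
orientation: [0.001, -3.141, 0.001]
force: [1.0, 0.2, -0.4]
opening: 0.0502
```

```bash
sed -i 's/^J=dict(/J=dict(Ccov=((.452,-.2646),COV(.104)),/' look2.py; python3 look2.py|egrep "t |cov|old"
python3 - <<'E'
from h import *
save(cams.read_camera("scene"),"s6.png",s=1.25)
E
```

```text
t 55.98 pos [0.4    0.3369 0.2435] rv [ 1.000e-03 -3.141e+00  1.000e-03] F [ 1.   0.2 -0.4] open 0.0502 q [ 0.602 -0.087  1.664 -0.     1.566 -0.969]
Ccov ([0.4518, -0.2638], 123.1) ([0.4508, -0.2634], 131.7)
Acov ([0.6328, -0.2658], 117.3) ([0.6324, -0.2652], 126.1)
Bcov ([0.4587, 0.0973], 124.4) ([0.4591, 0.0993], 125.7)
cov2 ([0.5662, 0.0523], 17.6) ([0.5738, 0.0415], 33.6)
cov3 ([0.5998, -0.1045], 11.5) ([0.6006, -0.0243], 37.6)
old ([0.4522, -0.0696], 124.0) ([0.4542, -0.0696], 148.1)
```

View pics/s6.png

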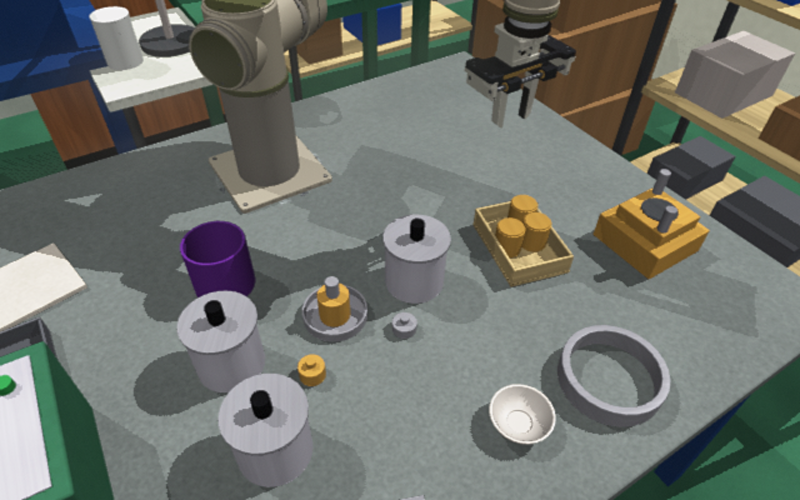

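All three cells are covered and level (knobs at (213,313), (262,405) and (417,230)). The old specimen stands in the dish at (333,300), and the three plain cans are still in the crate.

```bash
python3 -c "
from plant import robot
print(robot.close_job(), robot.read_state()['t'])"
```

```text
the job is handed in; nothing more can be done
the job is handed in; nothing more can be done
```

The job is handed in, with the last clock reading at about 56 s. All three cells were present, and each now holds a fresh specimen under a cover. Cover 1 went straight from cell A to cell B, cover 3 went on A and cover 2 on C. The tested specimen stands in the dish.

- **Covers:** The last circle fits put each cover within about 2 mm of the cell centre I had measured. The tool was 0–0.2 mm from the seated height when I released each cover, and the last picture shows them level.
- **Other items:** In the last picture the tested specimen is upright in the dish. The three plain cans stand in the crate, both weights are upright and the purple look-alike is still there, untouched.
- **Disagreements:** Before B and A were covered, the top-view rim fit was up to about 5 mm off the scene view. Overlays showed the scene-view fit was the right one, apart from a shift of about 2 mm at B. I ignored one noisy fit of the cover while it was held. I saw no object knocked aside during the run.

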